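# Refill the dishwasher-tablet dispenser and feed out one tablet

### The arm

A 6-joint arm with a two-finger parallel gripper is mounted at the origin on a cart in front of the work surface, level with it; the furniture and walls round the work are solid. World frame = base frame: x ahead of the robot, y to its left, z up, the work surface at z = 0. Lengths are in mm, angles in rad, forces in N, time in s.
With the tool pointing down it reaches from about 350 to 925 mm from the base axis. Payload 6.4 kg.
Tool frame: the origin (TCP) lies at the very end of the fingers, on their centre line; the grasp point (between the pads) lies 19 mm behind it (env.grip_depth is the distance from the TCP to the grasp point, in mm); z points along the fingers, y is the direction in which the jaws open and shut (so a half turn about z gives the same grasp; the last joint's range is limited). The gripper opens to 94 mm and grips with 3 to 60 N. Pads are 16 mm wide; open, the fingers measure 119 mm over their backs; the gripper's body (75 mm by 177 mm) begins 78 mm behind the grasp point.
Start: joints at [-1.489, 0.245, 1.558, -0, 1.339, -0.174], TCP at [164.467, -628.86, 205.455] pointing down, gripper open.
Joint ranges: [-3.13, 3.13], [-1.02, 2.26], [0.13, 2.54], [-0.95, 4.09], [0.21, 2.88], [-2.74, 2.74]. Speed limits (rad/s): [2.57, 2.57, 3.14, 3.14, 3.14, 3.14].

### API

Orientations are given as a unit quaternion [w, x, y, z].
In Python, from plant import env, grab_frame, calibration, hand_in gives the robot as it stands.
- The arm moves only by the tool drive_tool, never from a script. Its argument "series" is a list of rows, each an object of numbers: "x", "y", "z": the shift along the world's x, y, z in mm; "rx", "ry", "rz": the turn, a rotation vector about the world's x, y, z in degrees; "gripper": the opening, from 0 (shut) to 1 (fully open). A call has 1 to 20 rows; each row is the pose to reach, as a shift and turn from the pose measured when the call began; what a row does not reach only later rows make up. A row lasts 1/10 s, in which the tool goes at most 50 mm and 8.59 degrees, less where a joint would pass 70% of its speed; a pose out of reach is approached as far as the arm can. A call with a gripper value outside its range is refused whole. The fingers move at their own pace and stop on an object; the grip force is fixed at half the most. Time passes only in rows, so rows that repeat a pose let the fingers close. It gives the time, the measured TCP pose, the force and the opening at its end, in the units of the state.
- env.state(): the state, without advancing time (a new reading comes with each control period).
- grab_frame(name): name is "scene" or "top" or "wrist"; returns the picture (480x640x3 uint8, red, green, blue); there is no depth.
- calibration(name): a dict with "fovy" (degrees; the focal length in pixels is half the picture's height over the tangent of half this angle, whatever the lens; pixels are square), "cx", "cy" (the principal point, pixels), "pose" (4x4, takes a point from camera to world coordinates); the wrist camera has in their place "hand_eye" (4x4, takes a point from camera to tool coordinates, whose origin is the TCP and whose axes are the flange's). Camera axes: x right, y down, z forward; pixel columns grow to the right and rows downward; lengths in mm; the calibration is good to about 2 mm. A picture is of the moment at which its call begins: read the wrist's pose just before it. calibration takes no time and is no camera call.
- hand_in(): hands the job in, once; it reports no verdict.
The state is a dict: "time": time; "joint_pos": joint angles; "dq": joint speeds; "joint_efforts": joint torques, N m; "tcp_pos": TCP position; "tcp_rot": TCP orientation; "force": force on the tool from outside, world axes, zero at the start; "torque": the same for the moment, N m; "grip_width": opening from 0.0 (shut) to 1.0 (fully open).
Only numpy, scipy, OpenCV 4.12 (cv2) and the standard library are available. Lean on these libraries where they do the work, as an engineer would, in place of code of your own. Each camera call takes 0.05 s, during which the arm holds its last target. There are 200 camera calls.

### The job

Refill the tablet dispenser: stack the three loose dishwasher tablets flat and square, one on another, in its empty magazine. Then twist the black knob clockwise all the way to its stop, once, and let it spring fully home, so that one tablet drops into the catch tray and the other two settle flat in the magazine. Leave the bottles, the vase, the lemon, the soap and the spice jar standing where they are.

Things in the scene. Friction and masses are not known exactly. Their poses are not given: they have to be found in the camera images.
- dispenser: fixed white dispenser, 232 (x) x 74 (y) mm; origin on the counter under the magazine's centre, z up. x from -101 to -28 mm: catch tray; about 0: magazine of steel corner guides; 46 to 130 mm: feed housing, 52 mm high, with the knob. The knob drives a feed bar 50 mm towards -x, which pushes the lowest tablet into the tray; those above sink when the bar goes back
- magazine (a point): centre of the magazine's floor, 30 mm above the counter, axes as the dispenser's. Four L-shaped guides, 44 x 44 mm clear between them, upright to 90 mm above the counter, flared to 100 mm. Each covers 6 mm of a side's end: the middle 32 mm of every side is open for fingers. On the y sides nothing else is higher than the floor; on +x the housing begins 46 mm from here
- tray (a point): centre of the catch tray's floor, 22 mm above the counter (8 mm below the magazine's floor); inside 64 (y) x 69 (x) mm, walls 34 mm above the counter; axes as the dispenser's
- knob_grip (a point): on the knob's upright axis (88 mm towards the dispenser's +x from the magazine), 77 mm above the counter, mid-grip. The grip is a black upright bar 46 mm long, 13 mm wide, 64 to 86 mm above the counter, on a 49 mm round skirt. Turns with the knob: x along the bar, which at rest lies along the dispenser's x
- knob (a joint): angle of the spring-return knob: 0 at rest, grows clockwise seen from above, stop at 1.25 rad; the spring pulls it back with 0.06 N m at rest and 0.16 N m at the stop
- tablet_0: loose dishwasher tablet, square, 40 x 40 x 16 mm, about 30 g, white with a blue middle layer and a red dot on top, lying flat on the counter close in front of a tall thing; origin at the centre of its underside, z up, x and y parallel to its sides (all three are alike)
- tablet_1: loose dishwasher tablet, square, 40 x 40 x 16 mm, about 30 g, white with a blue middle layer and a red dot on top, lying flat on the counter close in front of a tall thing; origin at the centre of its underside, z up, x and y parallel to its sides (all three are alike)
- tablet_2: loose dishwasher tablet, square, 40 x 40 x 16 mm, about 30 g, white with a blue middle layer and a red dot on top, lying flat on the counter close in front of a tall thing; origin at the centre of its underside, z up, x and y parallel to its sides (all three are alike)
- oil_bottle: clear glass bottle with yellow oil, 58 mm diameter, 281 mm tall; loose bystander; origin at the centre of its underside, z up
- soap_bottle: white washing-up bottle with a green cap, 64 mm diameter, 231 mm tall; loose bystander; origin at the centre of its underside, z up
- utensil_vase: black vase with kitchen spoons, 96 mm diameter, 264 mm tall; loose bystander; origin at the centre of its underside, z up
- lemon_1: yellow lemon lying on its side, 78 (x) x 55 (y) x 56 mm; loose bystander; origin at the centre of its underside, z up
- soap_bar: pink bar of soap, 42 (x) x 66 (y) x 24 mm; loose bystander; origin at the centre of its underside, z up
- spice_jar_1: spice jar with a green lid, 46 mm diameter, 105 mm tall; loose bystander; origin at the centre of its underside, z up
Mind the look-alikes: they are no part of the job. Leave any green or turquoise look-alike of the tablet_0 alone.

How it is judged:
By the outcome, as a careful person would: the job done as asked, in the order asked, and still so for the second after the job is handed in, with the robot touching nothing.
It also fails if it takes over 72 s, if anything falls off the work surface, if the arm or the gripper's body presses on something with over 40 N, if the wrist force passes 120 N, or if a joint passes its speed limit or range.

## Working session

There is one attempt and no reset: what is moved stays moved. The work goes in short steps, Python scripts to look and compute and a tool call to move; the robot and the scene stay as the last step left them, time stands still between calls to the robot, and variables do not carry over. Pictures are saved under pics/ and viewed, about 8 in all and at most 12, crops included, and the job is handed in when it is done.

Besides the shell and the picture viewer there is one more tool, called after ">>>" as name(argument=value, ...), one argument or row to a line, values as JSON. drive_tool: Moves the arm, as the interface text tells. Its arguments: {"type":"object","properties":{"series":{"type":"array"}},"required":["series"]}

```bash
mkdir -p pics; ls; python3 - <<'E'
from plant import env, grab_frame, calibration
import cv2,numpy as np
for n in ("scene","top"):
    im=grab_frame(n); cv2.imwrite(f"pics/{n}0.png",im[:,:,::-1])
    c=calibration(n); print(n,c["fovy"],c["cx"],c["cy"],np.round(c["pose"],3).tolist(), [k for k in c])
c=calibration("wrist");print({k:np.round(v,3).tolist() for k,v in c.items() if not isinstance(v,str)})
print(env.state())
E
```

```text
pics
scene 51.58285653222626 325.21723482574095 251.00888680666998 [[-0.852, -0.267, 0.45, -80.481], [-0.523, 0.456, -0.72, 998.511], [-0.013, -0.849, -0.528, 773.149], [0.0, 0.0, 0.0, 1.0]] ['fovy', 'cx', 'cy', 'pose']
top 53.60933078528503 317.7645181942939 247.22409640511853 [[-0.009, -0.985, 0.175, 327.014], [-1.0, 0.009, -0.002, 59.831], [0.0, -0.175, -0.985, 1201.501], [0.0, 0.0, 0.0, 1.0]] ['fovy', 'cx', 'cy', 'pose']
{'fovy': 68.872, 'cx': 319.808, 'cy': 237.457, 'hand_eye': [[0.0, -0.969, -0.248, 71.75], [1.0, -0.0, 0.0, -0.824], [-0.0, -0.248, 0.969, -178.53], [0.0, 0.0, 0.0, 1.0]]}
{'time': 0.1, 'joint_pos': array([-1.48907556e+00,  2.45695178e-01,  1.55888035e+00, -3.84669754e-05,
        1.33867674e+00, -1.74111179e-01]), 'dq': array([ 0.00017838, -0.00104632, -0.00353045, -0.00158572,  0.00217534,
       -0.00067209]), 'joint_efforts': array([-1.00172979e-04, -4.16911876e+01, -3.15527308e+01,  6.86530466e-02,
        3.09464266e-02, -5.03897536e-05]), 'tcp_pos': array([ 164.42710052, -628.31001496,  204.49324477]), 'tcp_rot': array([-8.29783979e-04,  9.91828993e-01,  1.27571780e-01,  1.96253604e-05]), 'force': array([-0.21407781,  0.30606382,  0.36507756]), 'torque': array([-0.0148669 , -0.01137249,  0.02287012]), 'grip_width': 0.9960044493425965}
```

View pics/top0.png

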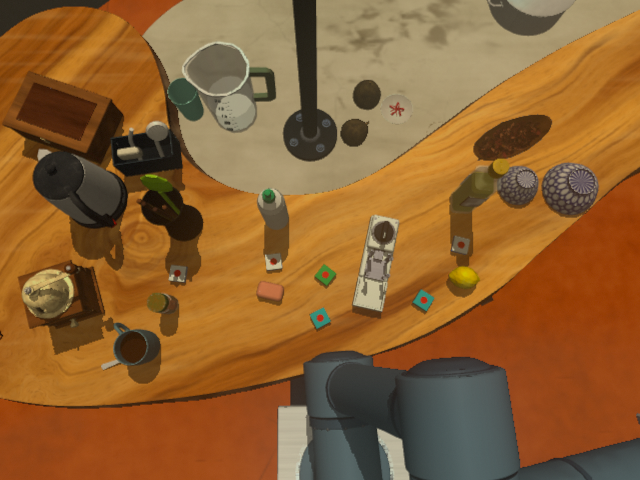

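View pics/scene0.png

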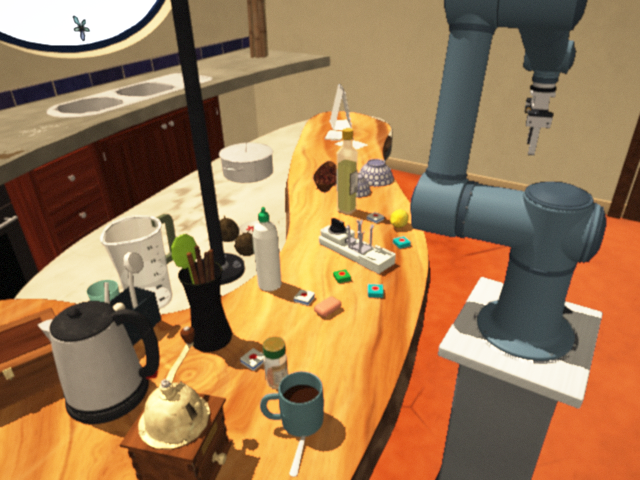

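The white tablets with a red dot are at top-view pixels (178,273) by the vase, (273,262) by the soap bottle and (461,245) by the oil bottle. The look-alikes are green (325,275) and turquoise (320,318), (424,300), so I leave those. I'll confirm this with an enlarged crop and measure.

```bash
cat > h.py <<'E'
from plant import env, grab_frame, calibration
import cv2,numpy as np
from scipy.spatial.transform import Rotation as R
def cam(n):
    c=calibration(n); f=240/np.tan(np.radians(c["fovy"]/2))
    if n=="wrist":
        s=env.state(); T=np.eye(4); q=s["tcp_rot"]; T[:3,:3]=R.from_quat([q[1],q[2],q[3],q[0]]).as_matrix(); T[:3,3]=s["tcp_pos"]; P=T@c["hand_eye"]
    else: P=np.array(c["pose"])
    return f,c["cx"],c["cy"],P
def ray(C,px,z):
    f,cx,cy,P=C; px=np.atleast_2d(px).astype(float)
    d=np.c_[(px[:,0]-cx)/f,(px[:,1]-cy)/f,np.ones(len(px))]@P[:3,:3].T
    t=(z-P[2,3])/d[:,2]; return (P[:3,3]+d*t[:,None])[:,:2]
def proj(C,X):
    f,cx,cy,P=C; p=(np.atleast_2d(X)-P[:3,3])@P[:3,:3]
    return np.c_[f*p[:,0]/p[:,2]+cx,f*p[:,1]/p[:,2]+cy]
def blobs(m,amin):
    n,l,s,c=cv2.connectedComponentsWithStats(m.astype(np.uint8),connectivity=8)
    return [(l==i,s[i,4],c[i]) for i in range(1,n) if s[i,4]>=amin]
E
python3 - <<'E'
from h import *
im=cv2.imread("pics/top0.png"); C=cam("top")
hsv=cv2.cvtColor(im,cv2.COLOR_BGR2HSV)
red=((hsv[...,0]<8)|(hsv[...,0]>172))&(hsv[...,1]>150)&(hsv[...,2]>120)
for m,a,c in blobs(red,6):
    if a<80: print("red",a,c.round(1),ray(C,c,16).round(0))
for nm,p,z in (("vase",(185,222),0),("soapb",(272,220),0),("oil",(461,200),0),("knob",(384,231),86),("magctr",(378,265),90),("soapbar",(270,292),24),("lemon",(463,278),28),("jar",(160,303),105),("traycorners",(354,305),34),("tc",(382,312),34),("hous",(372,217),52),("hous",(398,221),52)): print(nm,ray(C,p,z).round(0))
cr=[cv2.resize(im[y-45:y+45,x-60:x+60],(400,300),interpolation=cv2.INTER_CUBIC) for x,y in((178,268),(273,262),(450,245),(378,265))]
cv2.imwrite("pics/crop1.png",np.vstack([np.hstack(cr[:2]),np.hstack(cr[2:])]))
E
```

```text
red 42 [396.5 108.9] [[ 911. -156.]]
red 8 [271.8 262.9] [[498. 174.]]
red 25 [325.  274.4] [[468.  40.]]
red 33 [423.5 299.6] [[ 403. -204.]]
red 32 [319.5 317.5] [[361.  55.]]
vase [[610. 401.]]
soapb [[613. 176.]]
oil [[ 662. -318.]]
knob [[ 563. -101.]]
magctr [[480. -84.]]
soapbar [[424. 177.]]
lemon [[ 455. -302.]]
jar [[395. 421.]]
traycorners [[390. -29.]]
tc [[373. -97.]]
hous [[606. -78.]]
hous [[ 595. -142.]]
```

View pics/crop1.png

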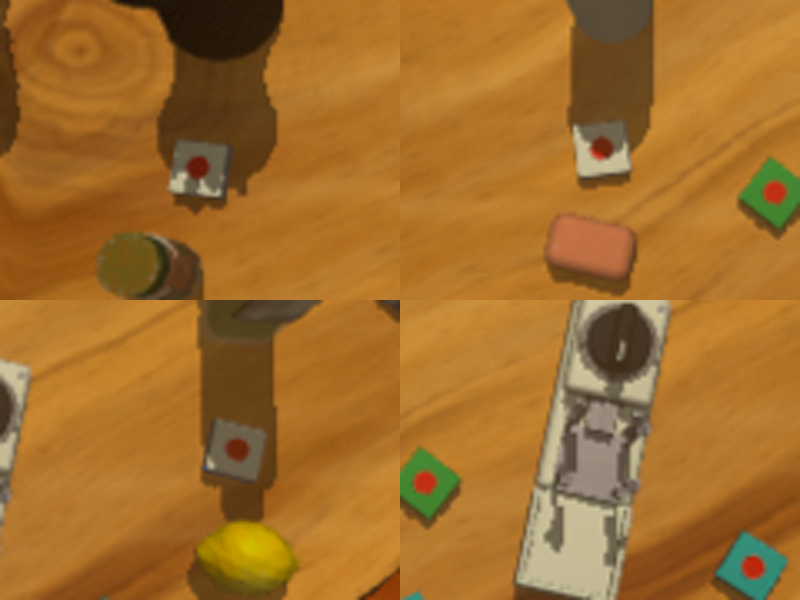

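Confirmed: three white tablets with red dots. Now the tall things' bases, from the scene view, and the dispenser axis.

```bash
python3 - <<'E'
from h import *
C=cam("scene");T=cam("top")
for n,p,z in (("tabA",(252,359),16),("tabB",(304,296),16),("tabC",(376,216),16),("vase front base",(215,348),0),("soap front base",(270,289),0),("oil front base",(347,213),0),("jarbase",(276,385),0)): print(n,ray(C,p,z).round(0))
for n,p,z in (("A",(177.4,273),16),("B",(273.6,261.4),16),("C",(461,245),16)): print(n,ray(T,p,z).round(0))
for p in ((354,305),(382,312)): print(ray(T,p,34).round())
E
```

```text
tabA [[471. 419.]]
tabB [[498. 176.]]
tabC [[ 535. -301.]]
vase front base [[576. 422.]]
soap front base [[605. 178.]]
oil front base [[ 641. -299.]]
jarbase [[392. 440.]]
A [[475. 411.]]
B [[502. 169.]]
C [[ 540. -306.]]
[[390. -29.]]
[[373. -97.]]
```

>>> drive_tool(
  series=[
    {"x": 266, "y": 428, "z": 15, "rz": 151},
    {"x": 266, "y": 428, "z": 15, "rz": 151},
    {"x": 266, "y": 428, "z": 15, "rz": 151},
    {"x": 266, "y": 428, "z": 15, "rz": 151},
    {"x": 266, "y": 428, "z": 15, "rz": 151},
    {"x": 266, "y": 428, "z": 15, "rz": 151},
    {"x": 266, "y": 428, "z": 15, "rz": 151},
    {"x": 266, "y": 428, "z": 15, "rz": 151},
    {"x": 266, "y": 428, "z": 15, "rz": 151},
    {"x": 266, "y": 428, "z": 15, "rz": 151},
    {"x": 266, "y": 428, "z": 15, "rz": 151},
    {"x": 266, "y": 428, "z": 15, "rz": 151},
    {"x": 266, "y": 428, "z": 15, "rz": 151},
    {"x": 266, "y": 428, "z": 15, "rz": 151},
    {"x": 266, "y": 428, "z": 15, "rz": 151},
    {"x": 266, "y": 428, "z": 15, "rz": 151},
    {"x": 266, "y": 428, "z": 15, "rz": 151},
    {"x": 266, "y": 428, "z": 15, "rz": 151},
    {"x": 266, "y": 428, "z": 15, "rz": 151},
    {"x": 266, "y": 428, "z": 15, "rz": 151},
  ],
)

```text
invalid input at $.series[0]: expected keys x, y, z, rx, ry, rz, gripper
```

```bash
python3 - <<'E'
from h import *
C=cam("wrist"); im=grab_frame("wrist"); cv2.imwrite("pics/w1.png",im[:,:,::-1]); np.save("C1.npy",np.array([*C[:3],*C[3].ravel()]))
print(env.state()["time"],env.state()["tcp_pos"],env.state()["tcp_rot"])
E
```

```text
0.15 [ 164.46001009 -628.39661659  204.6138821 ] [-7.31882768e-04  9.91826739e-01  1.27589901e-01  4.26066363e-05]
```

View pics/w1.png

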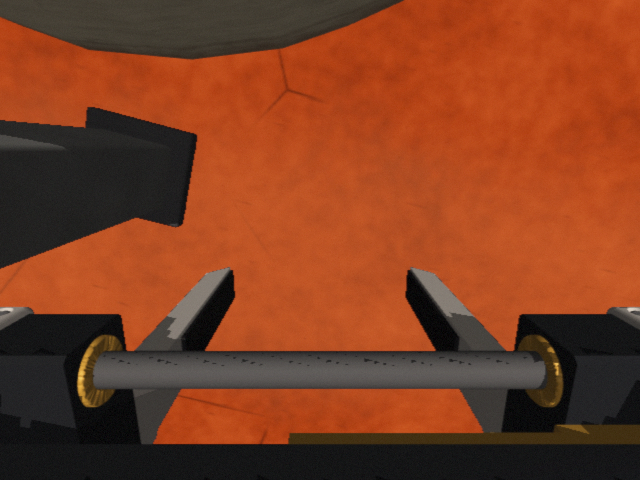

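The wrist camera looks past the jaws on the tool's +x side, and all the keys are required in each row. I'll view with tool x pointing away from the robot.

>>> drive_tool(
  series=[
    {"x": 236, "y": 440, "z": 5, "rx": 0, "ry": 0, "rz": -29, "gripper": 1},
    {"x": 236, "y": 440, "z": 5, "rx": 0, "ry": 0, "rz": -29, "gripper": 1},
    {"x": 236, "y": 440, "z": 5, "rx": 0, "ry": 0, "rz": -29, "gripper": 1},
    {"x": 236, "y": 440, "z": 5, "rx": 0, "ry": 0, "rz": -29, "gripper": 1},
    {"x": 236, "y": 440, "z": 5, "rx": 0, "ry": 0, "rz": -29, "gripper": 1},
    {"x": 236, "y": 440, "z": 5, "rx": 0, "ry": 0, "rz": -29, "gripper": 1},
    {"x": 236, "y": 440, "z": 5, "rx": 0, "ry": 0, "rz": -29, "gripper": 1},
    {"x": 236, "y": 440, "z": 5, "rx": 0, "ry": 0, "rz": -29, "gripper": 1},
    {"x": 236, "y": 440, "z": 5, "rx": 0, "ry": 0, "rz": -29, "gripper": 1},
    {"x": 236, "y": 440, "z": 5, "rx": 0, "ry": 0, "rz": -29, "gripper": 1},
    {"x": 236, "y": 440, "z": 5, "rx": 0, "ry": 0, "rz": -29, "gripper": 1},
    {"x": 236, "y": 440, "z": 5, "rx": 0, "ry": 0, "rz": -29, "gripper": 1},
    {"x": 236, "y": 440, "z": 5, "rx": 0, "ry": 0, "rz": -29, "gripper": 1},
    {"x": 236, "y": 440, "z": 5, "rx": 0, "ry": 0, "rz": -29, "gripper": 1},
    {"x": 236, "y": 440, "z": 5, "rx": 0, "ry": 0, "rz": -29, "gripper": 1},
  ],
)

```text
time: 1.65
tcp_pos: [399.9, -189.6, 209.5]
tcp_rot: [-0.001, 0.992, -0.126, 0.0]
force: [0.0, -0.0, 0.6]
grip_width: 0.999
```

```bash
cat >> h.py <<'E'
def shot(n):
    C=cam("wrist"); im=grab_frame("wrist")[:,:,::-1].copy(); cv2.imwrite(f"pics/{n}.png",im); np.savez(f"{n}.npz",i=np.array(C[:3]),P=C[3])
    s=env.state(); T=R.from_quat(np.roll(s["tcp_rot"],-1)).as_matrix()
    print(s["time"],s["tcp_pos"].round(1),"yaw",np.degrees(np.arctan2(T[1,0],T[0,0])).round(1),"q",s["joint_pos"].round(2),"F",s["force"].round(1),"g",round(s["grip_width"],3))
    return C,im
def load(n):
    d=np.load(f"{n}.npz"); return (*d["i"],d["P"]),cv2.imread(f"pics/{n}.png")
E
python3 -c "
from h import *
shot('w2')"
```

```text
1.7 [ 400.  -189.4  209.5] yaw -14.5 q [-0.7  -0.27  2.06  0.    1.35  1.12] F [-0.1  0.1 -1. ] g 1.0
```

View pics/w2.png

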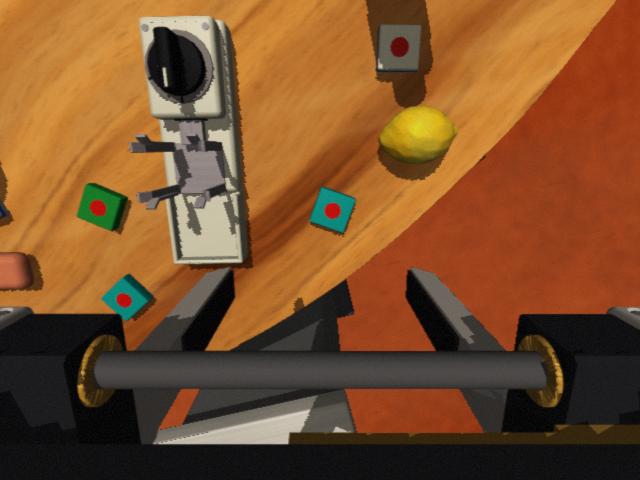

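```bash
python3 - <<'E'
from h import *
C,im=load("w2"); hsv=cv2.cvtColor(im,cv2.COLOR_BGR2HSV)
red=((hsv[...,0]<8)|(hsv[...,0]>172))&(hsv[...,1]>150)&(hsv[...,2]>90)
w=np.zeros(red.shape,bool); w[5:90,370:430]=1
d=blobs(red&w,20)[0]; print("dot",d[1],d[2],ray(C,d[2],16).round(1))
low=(hsv[...,1]<70)&w
b=max(blobs(low|(red&w),50),key=lambda t:t[1]); pts=np.argwhere(b[0])[:,::-1]
g=ray(C,pts,16).astype(np.float32); print("rect",cv2.minAreaRect(g))
def zoom(x0,y0,w,h,s): return cv2.resize(im[y0:y0+h,x0:x0+w],None,fx=s,fy=s,interpolation=cv2.INTER_CUBIC)
a=zoom(125,5,130,130,4.5)[:585]; c=zoom(125,110,130,165,3.55)[:585]
h=min(len(a),len(c)); o=np.hstack([a[:h],c[:h]]); o=o[:, :800] if o.shape[1]>800 else o
print(o.shape,a.shape,c.shape)
# crop: only the left part of each
a=a[:, :390]; c=zoom(125,110,130,165,3.0)
o=np.zeros((585,800,3),np.uint8); o[:,:390]=a; o[:495,400:790]=c
cv2.imwrite("pics/crop2.png",o)
E
```

```text
dot 165 [398.51515152  46.56969697] [[ 541.9 -303.5]]
rect ((540.5117797851562, -302.6192321777344), (40.77816390991211, 40.19978713989258), 75.48294067382812)
(585, 800, 3) (585, 585, 3) (585, 462, 3)
```

View pics/crop2.png

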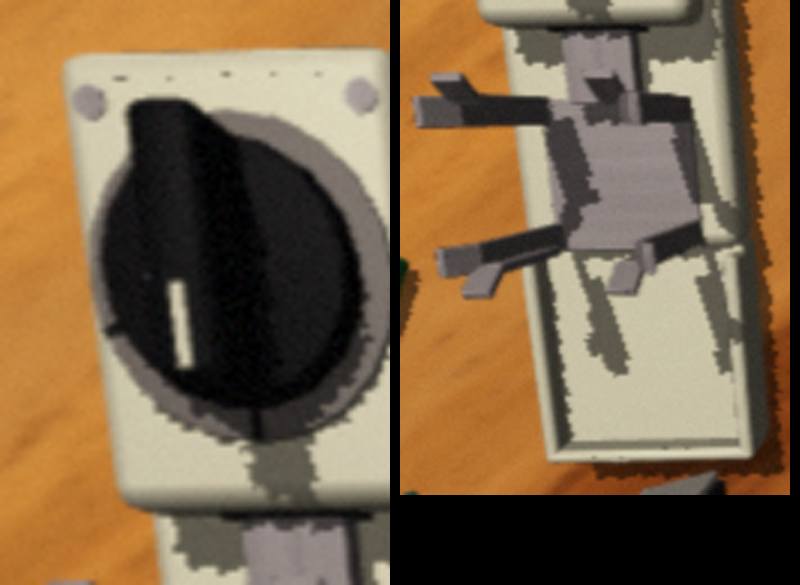

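```bash
python3 - <<'E'
from h import *
C,im=load("w2")
a=lambda u,v:(125+u/4.5,5+v/4.5); c=lambda u,v:(125+(u-400)/3,110+v/3)
def p(n,q,z):
    r=ray(C,q,z)[0]; print(n,np.round(q,1),r.round(1)); return r
nl=p("tray near-left",c(549,460),34); nr=p("tray near-right",c(752,457),34); ml=p("tray left mid",c(537,340),34)
fl=p("hous far-left",a(66,60),52); hl=p("hous near-left",a(120,490),52); fr=p("hous far-right",(212,16.5),52)
sk=p("knob skirt c~",a(229,268),62)
k=p("knob bar top end far",a(163,100),86)
ang=lambda v:np.degrees(np.arctan2(v[1],v[0]))
print("yaw",ang(nl-nr)-90,ang(fl-nl),ang(fl-hl), "w",np.linalg.norm(nl-nr),"L",np.linalg.norm(fl-nl))
for y in (-14.5,-13.5):
    ux=np.array([np.cos(np.radians(y)),np.sin(np.radians(y))]); uy=np.array([-ux[1],ux[0]])
    for n,q,o in (("near",(nl+nr)/2,(-101,0)),("far-left",fl,(130,37)),("farright",fr,(130,-37)),("left",nl,(-101,37)),("skirt",sk,(88,0))): print(y,n,(q-ux*o[0]-uy*o[1]).round(1))
E
```

```text
tray near-left [174.7 263.3] [392.7 -27.1]
tray near-right [242.3 262.3] [375.8 -97.3]
tray left mid [170.7 223.3] [434.8 -38.3]
hous far-left [139.7  18.3] [611.7 -84.3]
hous near-left [151.7 113.9] [536.6 -66. ]
hous far-right [212.   16.5] [ 597.6 -144.7]
knob skirt c~ [175.9  64.6] [ 566.8 -104.8]
knob bar top end far [161.2  27.2] [ 587.4 -110.6]
yaw -13.573985925998187 -14.637950553408164 -13.705164552684053 w 72.15058732721525 L 226.38830044801205
-14.5 near [482.  -87.5]
-14.5 far-left [476.6 -87.6]
-14.5 farright [481.  -76.3]
-14.5 left [481.2 -88.2]
-14.5 skirt [481.6 -82.8]
-13.5 near [482.4 -85.8]
-13.5 far-left [476.7 -90. ]
-13.5 farright [479.8 -78.3]
-13.5 left [482.3 -86.7]
-13.5 skirt [481.3 -84.3]
```

Tablet C is at (541.5, -303), yaw -14.5°. The magazine is at about (481, -85.5), yaw about -13.7°; I'll refine that later. I grasp C tilted a little back from the bottle.

>>> drive_tool(
  series=[
    {"x": 141.5, "y": -113.7, "z": 0, "rx": -2, "ry": -7.7, "rz": 0, "gripper": 1},
    {"x": 141.5, "y": -113.7, "z": 0, "rx": -2, "ry": -7.7, "rz": 0, "gripper": 1},
    {"x": 141.5, "y": -113.7, "z": 0, "rx": -2, "ry": -7.7, "rz": 0, "gripper": 1},
    {"x": 141.5, "y": -113.7, "z": 0, "rx": -2, "ry": -7.7, "rz": 0, "gripper": 1},
    {"x": 141.5, "y": -113.7, "z": -45, "rx": -2, "ry": -7.7, "rz": 0, "gripper": 1},
    {"x": 141.5, "y": -113.7, "z": -90, "rx": -2, "ry": -7.7, "rz": 0, "gripper": 1},
    {"x": 141.5, "y": -113.7, "z": -135, "rx": -2, "ry": -7.7, "rz": 0, "gripper": 1},
    {"x": 141.5, "y": -113.7, "z": -170, "rx": -2, "ry": -7.7, "rz": 0, "gripper": 1},
    {"x": 141.5, "y": -113.7, "z": -190, "rx": -2, "ry": -7.7, "rz": 0, "gripper": 1},
    {"x": 141.5, "y": -113.7, "z": -200, "rx": -2, "ry": -7.7, "rz": 0, "gripper": 1},
    {"x": 141.5, "y": -113.7, "z": -205, "rx": -2, "ry": -7.7, "rz": 0, "gripper": 1},
    {"x": 141.5, "y": -113.7, "z": -205, "rx": -2, "ry": -7.7, "rz": 0, "gripper": 1},
    {"x": 141.5, "y": -113.7, "z": -205, "rx": -2, "ry": -7.7, "rz": 0, "gripper": 1},
  ],
)

```text
time: 3.0
tcp_pos: [542.3, -304.0, 6.1]
tcp_rot: [0.009, 0.99, -0.126, 0.07]
force: [-0.1, -0.0, 0.0]
grip_width: 0.998
```

>>> drive_tool(
  series=[
    {"x": 0, "y": 0, "z": -2, "rx": 0, "ry": 0, "rz": 0, "gripper": 0.3},
    {"x": 0, "y": 0, "z": -2, "rx": 0, "ry": 0, "rz": 0, "gripper": 0.3},
    {"x": 0, "y": 0, "z": -2, "rx": 0, "ry": 0, "rz": 0, "gripper": 0.3},
    {"x": 0, "y": 0, "z": -2, "rx": 0, "ry": 0, "rz": 0, "gripper": 0.3},
    {"x": 0, "y": 0, "z": -2, "rx": 0, "ry": 0, "rz": 0, "gripper": 0.3},
    {"x": 0, "y": 0, "z": -2, "rx": 0, "ry": 0, "rz": 0, "gripper": 0.3},
    {"x": 0, "y": 0, "z": -2, "rx": 0, "ry": 0, "rz": 0, "gripper": 0.3},
    {"x": 0, "y": 0, "z": -2, "rx": 0, "ry": 0, "rz": 0, "gripper": 0.3},
  ],
)

```text
time: 3.8
tcp_pos: [542.3, -304.1, 4.0]
tcp_rot: [0.009, 0.99, -0.126, 0.07]
force: [0.8, 0.9, -0.7]
grip_width: 0.422
```

The tool was tilted while the tablet lay flat, so I set it down in the open and regrasp it upright.

>>> drive_tool(
  series=[
    {"x": 0, "y": 0, "z": 30, "rx": 0, "ry": 0, "rz": 0, "gripper": 0.3},
    {"x": -20, "y": 45, "z": 30, "rx": 0, "ry": 0, "rz": 0, "gripper": 0.3},
    {"x": -40, "y": 89, "z": 20, "rx": 0, "ry": 0, "rz": 0, "gripper": 0.3},
    {"x": -40, "y": 89, "z": 8, "rx": 0, "ry": 0, "rz": 0, "gripper": 0.3},
    {"x": -40, "y": 89, "z": 0.5, "rx": 0, "ry": 0, "rz": 0, "gripper": 0.3},
    {"x": -40, "y": 89, "z": 0.5, "rx": 0, "ry": 0, "rz": 0, "gripper": 0.3},
    {"x": -40, "y": 89, "z": 0.5, "rx": 0, "ry": 0, "rz": 0, "gripper": 0.9},
    {"x": -40, "y": 89, "z": 0.5, "rx": 0, "ry": 0, "rz": 0, "gripper": 0.9},
    {"x": -40, "y": 89, "z": 0.5, "rx": 0, "ry": 0, "rz": 0, "gripper": 0.9},
    {"x": -40, "y": 89, "z": 3, "rx": 2, "ry": 7.7, "rz": 0, "gripper": 0.9},
    {"x": -41, "y": 89.5, "z": 0, "rx": 2, "ry": 7.7, "rz": 0, "gripper": 0.9},
    {"x": -41, "y": 89.5, "z": 0, "rx": 2, "ry": 7.7, "rz": 0, "gripper": 0.3},
    {"x": -41, "y": 89.5, "z": 0, "rx": 2, "ry": 7.7, "rz": 0, "gripper": 0.3},
    {"x": -41, "y": 89.5, "z": 0, "rx": 2, "ry": 7.7, "rz": 0, "gripper": 0.3},
    {"x": -41, "y": 89.5, "z": 0, "rx": 2, "ry": 7.7, "rz": 0, "gripper": 0.3},
    {"x": -41, "y": 89.5, "z": 0, "rx": 2, "ry": 7.7, "rz": 0, "gripper": 0.3},
    {"x": -41, "y": 89.5, "z": 0, "rx": 2, "ry": 7.7, "rz": 0, "gripper": 0.3},
    {"x": -41, "y": 89.5, "z": 0, "rx": 2, "ry": 7.7, "rz": 0, "gripper": 0.3},
  ],
)

```text
time: 5.6
tcp_pos: [501.2, -214.6, 4.1]
tcp_rot: [0.0, 0.992, -0.126, 0.001]
force: [-1.1, 0.4, 0.8]
grip_width: 0.42
```

>>> drive_tool(
  series=[
    {"x": 0, "y": 0, "z": 45, "rx": 0, "ry": 0, "rz": 0, "gripper": 0.3},
    {"x": 0, "y": 0, "z": 90, "rx": 0, "ry": 0, "rz": 0, "gripper": 0.3},
    {"x": -20, "y": 30, "z": 125, "rx": 0, "ry": 0, "rz": 0.8, "gripper": 0.3},
    {"x": -45, "y": 65, "z": 150, "rx": 0, "ry": 0, "rz": 0.8, "gripper": 0.3},
    {"x": -70, "y": 105, "z": 156, "rx": 0, "ry": 0, "rz": 0.8, "gripper": 0.3},
    {"x": -100, "y": 140, "z": 156, "rx": 0, "ry": 0, "rz": 0.8, "gripper": 0.3},
    {"x": -110, "y": 152, "z": 156, "rx": 0, "ry": 0, "rz": 0.8, "gripper": 0.3},
    {"x": -110, "y": 152, "z": 156, "rx": 0, "ry": 0, "rz": 0.8, "gripper": 0.3},
    {"x": -110, "y": 152, "z": 156, "rx": 0, "ry": 0, "rz": 0.8, "gripper": 0.3},
  ],
)

```text
time: 6.5
tcp_pos: [391.8, -62.9, 160.4]
tcp_rot: [0.0, 0.993, -0.119, 0.002]
force: [-0.2, -1.2, -0.3]
grip_width: 0.422
```

```bash
python3 - <<'E'
from h import *
C,im=shot('w3'); cv2.imwrite("pics/w3c.png",cv2.resize(im[0:300,130:530],None,fx=2,fy=2,interpolation=cv2.INTER_CUBIC))
E
```

```text
6.55 [391.9 -63.3 160.4] yaw -13.7 q [-0.45 -0.36  2.22  0.    1.28  1.36] F [ 0.6 -0.4  0.4] g 0.42
```

View pics/w3c.png

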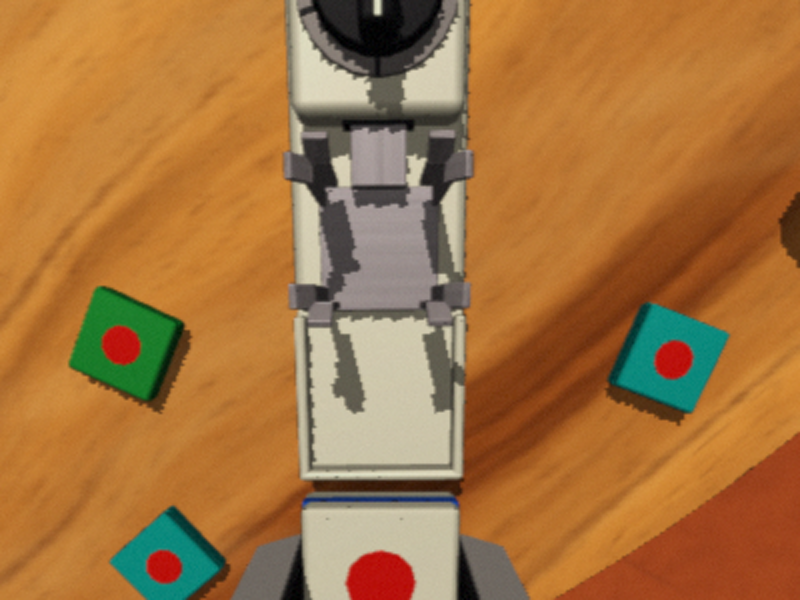

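```bash
python3 - <<'E'
from h import *
C,im=load("w3"); f=lambda u,v:np.array([130+u/2,v/2])
s=np.array([391.9,-63.3]); y=np.radians(-13.7); ux=np.array([np.cos(y),np.sin(y)]); uy=np.array([-ux[1],ux[0]])
def p(n,q,z):
    r=ray(C,f(*q),z)[0]; print(n,r.round(1),"tool:",((r-s)@ux).round(1),((r-s)@uy).round(1)); return r
for n,q,z in (("far xflare L",(316,132),100),("far xflare R",(441,131),100),("near xflare L",(320,326),100),("near xflare R",(438,324),100),
 ("far yflare L",(284,164),100),("far yflare R",(473,163),100),("near yflare L",(289,296),100),("near yflare R",(470,295),100),
 ("tray nl",(302,479),34),("tray nr",(463,479),34),("trayfar l",(296,312),34),("trayfar r",(466,312),34),("hous l",(291,100),50),("hous r",(468,100),50)): p(n,q,z)
hsv=cv2.cvtColor(im,cv2.COLOR_BGR2HSV)
red=((hsv[...,0]<8)|(hsv[...,0]>172))&(hsv[...,1]>150); red[:240]=0; red[:,:280]=0; red[:,360:]=0
b=max(blobs(red,20),key=lambda t:t[1]); print(b[1],b[2])
u,v=(b[2]-[130,0])*2; p("held dot",(u,v),172.4)
p("held far edge L",(303,505),172.4);p("held far edge R",(459,503),172.4)
E
```

```text
far xflare L [514.6 -71.5] tool: 121.2 21.1
far xflare R [ 505.6 -109.7] tool: 121.5 -18.1
near xflare L [456.7 -57.5] tool: 61.6 21.0
near xflare R [448.1 -96. ] tool: 62.3 -18.4
far yflare L [508.  -59.3] tool: 111.9 31.4
far yflare R [ 494.2 -117.6] tool: 112.2 -28.5
near yflare L [468.6 -50. ] tool: 71.3 31.1
near yflare R [ 454.7 -108.3] tool: 71.7 -28.8
tray nl [392.4 -26.4] tool: -8.3 36.0
tray nr [375.3 -96.8] tool: -8.2 -36.5
trayfar l [463.7 -43.2] tool: 65.0 36.6
trayfar r [ 446.6 -113.3] tool: 65.0 -35.6
hous l [538.8 -63.7] tool: 142.8 34.4
hous r [ 523.1 -128.3] tool: 142.8 -32.1
831 [319.82190132 290.93020457]
held dot [392.4 -62.4] tool: 0.3 1.0
held far edge L [416.8 -48.7] tool: 20.8 20.1
held far edge R [408.2 -86.5] tool: 21.3 -18.7
```

>>> drive_tool(
  series=[
    {"x": 45, "y": -10.5, "z": 0, "rx": 0, "ry": 0, "rz": 0, "gripper": 0.3},
    {"x": 89, "y": -21.3, "z": -10, "rx": 0, "ry": 0, "rz": 0, "gripper": 0.3},
    {"x": 89, "y": -21.3, "z": -30, "rx": 0, "ry": 0, "rz": 0, "gripper": 0.3},
    {"x": 89, "y": -21.3, "z": -45, "rx": 0, "ry": 0, "rz": 0, "gripper": 0.3},
    {"x": 89, "y": -21.3, "z": -55, "rx": 0, "ry": 0, "rz": 0, "gripper": 0.3},
    {"x": 89, "y": -21.3, "z": -65, "rx": 0, "ry": 0, "rz": 0, "gripper": 0.3},
    {"x": 89, "y": -21.3, "z": -75, "rx": 0, "ry": 0, "rz": 0, "gripper": 0.3},
    {"x": 89, "y": -21.3, "z": -85, "rx": 0, "ry": 0, "rz": 0, "gripper": 0.3},
    {"x": 89, "y": -21.3, "z": -85, "rx": 0, "ry": 0, "rz": 0, "gripper": 0.3},
  ],
)

```text
time: 7.45
tcp_pos: [480.0, -84.2, 74.1]
tcp_rot: [-0.0, 0.993, -0.119, 0.0]
force: [-0.1, -0.5, -0.5]
grip_width: 0.423
```

>>> drive_tool(
  series=[
    {"x": 0.5, "y": -0.2, "z": -12, "rx": 0, "ry": 0, "rz": 0, "gripper": 0.3},
    {"x": 0.5, "y": -0.2, "z": -24, "rx": 0, "ry": 0, "rz": 0, "gripper": 0.3},
    {"x": 0.5, "y": -0.2, "z": -34, "rx": 0, "ry": 0, "rz": 0, "gripper": 0.3},
    {"x": 0.5, "y": -0.2, "z": -38, "rx": 0, "ry": 0, "rz": 0, "gripper": 0.3},
    {"x": 0.5, "y": -0.2, "z": -38, "rx": 0, "ry": 0, "rz": 0, "gripper": 0.3},
  ],
)

```text
time: 7.95
tcp_pos: [479.9, -84.2, 35.2]
tcp_rot: [-0.0, 0.993, -0.119, -0.0]
force: [-0.1, -0.5, -0.1]
grip_width: 0.426
```

>>> drive_tool(
  series=[
    {"x": 0, "y": 0, "z": 0, "rx": 0, "ry": 0, "rz": 0, "gripper": 0.7},
    {"x": 0, "y": 0, "z": 0, "rx": 0, "ry": 0, "rz": 0, "gripper": 0.7},
    {"x": 0, "y": 0, "z": 0, "rx": 0, "ry": 0, "rz": 0, "gripper": 0.7},
    {"x": 0, "y": 0, "z": 20, "rx": 0, "ry": 0, "rz": 0, "gripper": 0.7},
    {"x": 0, "y": 0, "z": 60, "rx": 0, "ry": 0, "rz": 0, "gripper": 0.7},
    {"x": 0, "y": 0, "z": 100, "rx": 0, "ry": 0, "rz": 0, "gripper": 0.7},
    {"x": -20, "y": 30, "z": 135, "rx": 0, "ry": 0, "rz": 0, "gripper": 1},
    {"x": -30, "y": 75, "z": 155, "rx": 0, "ry": 0, "rz": 0, "gripper": 1},
    {"x": -40, "y": 123, "z": 165, "rx": 0, "ry": 0, "rz": 0, "gripper": 1},
    {"x": -50, "y": 172, "z": 165, "rx": 0, "ry": 0, "rz": 0, "gripper": 1},
    {"x": -60, "y": 220, "z": 165, "rx": 0, "ry": 0, "rz": 0, "gripper": 1},
    {"x": -70, "y": 269, "z": 165, "rx": 0, "ry": 0, "rz": 0, "gripper": 1},
    {"x": -80, "y": 318, "z": 165, "rx": 0, "ry": 0, "rz": 0, "gripper": 1},
    {"x": -80, "y": 366, "z": 165, "rx": 0, "ry": 0, "rz": 0, "gripper": 1},
    {"x": -80, "y": 374, "z": 165, "rx": 0, "ry": 0, "rz": 0, "gripper": 1},
    {"x": -80, "y": 374, "z": 165, "rx": 0, "ry": 0, "rz": 0, "gripper": 1},
    {"x": -80, "y": 374, "z": 165, "rx": 0, "ry": 0, "rz": 0, "gripper": 1},
  ],
)

```text
time: 9.65
tcp_pos: [400.0, 289.0, 200.1]
tcp_rot: [-0.0, 0.993, -0.12, -0.0]
force: [0.2, -1.3, -0.5]
grip_width: 0.999
```

```bash
python3 - <<'E'
from h import *
C,im=shot('w4'); t=grab_frame("top")[:,:,::-1]; cv2.imwrite("pics/top1.png",t)
o=np.vstack([cv2.resize(im[:300],(800,375)),np.hstack([cv2.resize(t[205:325,330:430],(187,225),interpolation=cv2.INTER_CUBIC),np.zeros((225,613,3),np.uint8)])]); cv2.imwrite("pics/w4c.png",o)
hsv=cv2.cvtColor(im,cv2.COLOR_BGR2HSV)
red=((hsv[...,0]<8)|(hsv[...,0]>172))&(hsv[...,1]>150)&(hsv[...,2]>70)
for m,a,c in blobs(red,60):
  if a>400: continue
  x,y=c.astype(int); w=np.zeros(red.shape,bool); w[max(y-38,0):y+38,max(x-38,0):x+38]=1
  b=[t for t in blobs(((hsv[...,1]<90)&w)|m,50) if t[0][y,x]]
  g=ray(C,np.argwhere(b[0][0])[:,::-1],16).astype(np.float32)
  print(a,c.round(1),ray(C,c,16).round(1),cv2.minAreaRect(g))
E
```

```text
9.7 [400.1 288.7 200.1] yaw -13.8 q [ 0.39 -0.12  1.96  0.    1.31  2.21] F [ 0.6 -0.5 -0.1] g 1.0
262 [413.6  86.2] [[503.9 171.4]] ((503.2865905761719, 173.00621032714844), (39.4881477355957, 42.31298065185547), 6.878927707672119)
260 [553.4  89.5] [[468.9  40.9]] ((468.72491455078125, 41.080543518066406), (15.738139152526855, 16.50434684753418), 34.27908706665039)
224 [185.9 174.5] [[476.4 412.1]] ((475.94329833984375, 409.58465576171875), (42.94121551513672, 39.16560745239258), 83.3360824584961)
209 [547.1 200.3] [[361.9  55.5]] ((362.0880432128906, 55.077606201171875), (18.027708053588867, 16.732088088989258), 76.26436614990234)
```

View pics/w4c.png

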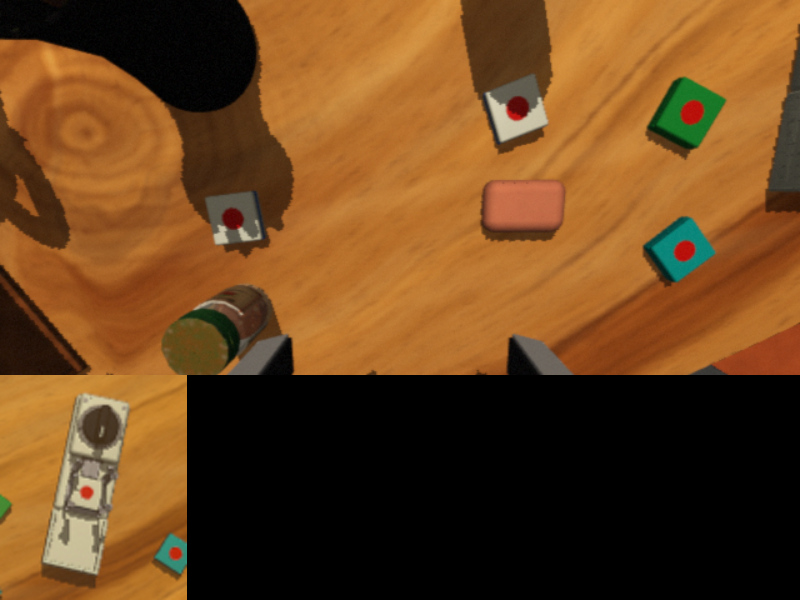

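Tablet C sits in the magazine (bottom-left inset), with its red dot centred. B is at (503.7, 171.4) with yaw 6.9°, and A at (476.3, 412) with yaw -6.7°. Next is B.

>>> drive_tool(
  series=[
    {"x": 35, "y": -38, "z": -10, "rx": 0, "ry": 0, "rz": 8, "gripper": 1},
    {"x": 69, "y": -76, "z": -20, "rx": 0, "ry": 0, "rz": 16, "gripper": 1},
    {"x": 103.6, "y": -117.3, "z": -50, "rx": 0, "ry": 0, "rz": 20.7, "gripper": 1},
    {"x": 103.6, "y": -117.3, "z": -50, "rx": 0, "ry": 0, "rz": 20.7, "gripper": 1},
    {"x": 103.6, "y": -117.3, "z": -50, "rx": 0, "ry": 0, "rz": 20.7, "gripper": 1},
    {"x": 103.6, "y": -117.3, "z": -50, "rx": 0, "ry": 0, "rz": 20.7, "gripper": 1},
  ],
)

```text
time: 10.35
tcp_pos: [503.8, 170.2, 150.3]
tcp_rot: [-0.0, 0.998, 0.059, -0.001]
force: [0.2, 0.3, -0.4]
grip_width: 1.001
```

>>> drive_tool(
  series=[
    {"x": 0, "y": 1, "z": -30, "rx": 1, "ry": -7.9, "rz": 0, "gripper": 1},
    {"x": 0, "y": 1, "z": -70, "rx": 1, "ry": -7.9, "rz": 0, "gripper": 1},
    {"x": 0, "y": 1, "z": -105, "rx": 1, "ry": -7.9, "rz": 0, "gripper": 1},
    {"x": 0, "y": 1, "z": -130, "rx": 1, "ry": -7.9, "rz": 0, "gripper": 1},
    {"x": 0, "y": 1, "z": -140, "rx": 1, "ry": -7.9, "rz": 0, "gripper": 1},
    {"x": 0, "y": 1, "z": -146, "rx": 1, "ry": -7.9, "rz": 0, "gripper": 1},
    {"x": 0, "y": 1, "z": -146, "rx": 1, "ry": -7.9, "rz": 0, "gripper": 0.3},
    {"x": 0, "y": 1, "z": -146, "rx": 1, "ry": -7.9, "rz": 0, "gripper": 0.3},
    {"x": 0, "y": 1, "z": -146, "rx": 1, "ry": -7.9, "rz": 0, "gripper": 0.3},
    {"x": 0, "y": 1, "z": -146, "rx": 1, "ry": -7.9, "rz": 0, "gripper": 0.3},
    {"x": 0, "y": 1, "z": -146, "rx": 1, "ry": -7.9, "rz": 0, "gripper": 0.3},
    {"x": 0, "y": 1, "z": -146, "rx": 1, "ry": -7.9, "rz": 0, "gripper": 0.3},
    {"x": 0, "y": 1, "z": -146, "rx": 1, "ry": -7.9, "rz": 0, "gripper": 0.3},
    {"x": 0, "y": 1, "z": -146, "rx": 1, "ry": -7.9, "rz": 0, "gripper": 0.3},
  ],
)

```text
time: 11.75
tcp_pos: [503.8, 171.2, 4.3]
tcp_rot: [-0.005, 0.996, 0.059, 0.069]
force: [-0.5, -0.8, 0.1]
grip_width: 0.423
```

>>> drive_tool(
  series=[
    {"x": 0, "y": 0, "z": 25, "rx": 0, "ry": 0, "rz": 0, "gripper": 0.3},
    {"x": -2, "y": -30, "z": 25, "rx": 0, "ry": 0, "rz": 0, "gripper": 0.3},
    {"x": -4, "y": -56, "z": 15, "rx": 0, "ry": 0, "rz": 0, "gripper": 0.3},
    {"x": -4, "y": -56, "z": 5, "rx": 0, "ry": 0, "rz": 0, "gripper": 0.3},
    {"x": -4, "y": -56, "z": 0.5, "rx": 0, "ry": 0, "rz": 0, "gripper": 0.3},
    {"x": -4, "y": -56, "z": 0.5, "rx": 0, "ry": 0, "rz": 0, "gripper": 0.3},
    {"x": -4, "y": -56, "z": 0.5, "rx": 0, "ry": 0, "rz": 0, "gripper": 0.6},
    {"x": -4, "y": -56, "z": 0.5, "rx": 0, "ry": 0, "rz": 0, "gripper": 0.6},
    {"x": -4, "y": -56, "z": 3, "rx": -1, "ry": 7.9, "rz": 0, "gripper": 0.6},
    {"x": -4, "y": -56, "z": 0, "rx": -1, "ry": 7.9, "rz": 0, "gripper": 0.6},
    {"x": -4, "y": -56, "z": 0, "rx": -1, "ry": 7.9, "rz": 0, "gripper": 0.6},
    {"x": -4, "y": -56, "z": 0, "rx": -1, "ry": 7.9, "rz": 0, "gripper": 0.3},
    {"x": -4, "y": -56, "z": 0, "rx": -1, "ry": 7.9, "rz": 0, "gripper": 0.3},
    {"x": -4, "y": -56, "z": 0, "rx": -1, "ry": 7.9, "rz": 0, "gripper": 0.3},
    {"x": -4, "y": -56, "z": 0, "rx": -1, "ry": 7.9, "rz": 0, "gripper": 0.3},
  ],
)

```text
time: 13.25
tcp_pos: [499.5, 115.2, 4.3]
tcp_rot: [-0.0, 0.998, 0.059, -0.001]
force: [-1.1, 0.6, -0.5]
grip_width: 0.424
```

>>> drive_tool(
  series=[
    {"x": 0, "y": 0, "z": 40, "rx": 0, "ry": 0, "rz": 0, "gripper": 0.3},
    {"x": 0, "y": 0, "z": 88, "rx": 0, "ry": 0, "rz": -7, "gripper": 0.3},
    {"x": -4, "y": -25, "z": 130, "rx": 0, "ry": 0, "rz": -14, "gripper": 0.3},
    {"x": -8, "y": -70, "z": 140, "rx": 0, "ry": 0, "rz": -20.5, "gripper": 0.3},
    {"x": -13, "y": -118, "z": 140, "rx": 0, "ry": 0, "rz": -20.5, "gripper": 0.3},
    {"x": -17, "y": -166, "z": 140, "rx": 0, "ry": 0, "rz": -20.5, "gripper": 0.3},
    {"x": -19.5, "y": -199.6, "z": 126, "rx": 0, "ry": 0, "rz": -20.5, "gripper": 0.3},
    {"x": -19.5, "y": -199.6, "z": 120, "rx": 0, "ry": 0, "rz": -20.5, "gripper": 0.3},
    {"x": -19.5, "y": -199.6, "z": 120, "rx": 0, "ry": 0, "rz": -20.5, "gripper": 0.3},
    {"x": -19.5, "y": -199.6, "z": 120, "rx": 0, "ry": 0, "rz": -20.5, "gripper": 0.3},
  ],
)

```text
time: 14.25
tcp_pos: [479.9, -83.5, 124.2]
tcp_rot: [-0.001, 0.993, -0.119, -0.001]
force: [-0.1, 0.7, 0.1]
grip_width: 0.42
```

```bash
cat > dot.py <<'E'
from h import *
import sys
C,im=shot(sys.argv[1])
hsv=cv2.cvtColor(im,cv2.COLOR_BGR2HSV)
red=((hsv[...,0]<8)|(hsv[...,0]>172))&(hsv[...,1]>150)&(hsv[...,2]>60); red[:240]=0; red[:,:280]=0; red[:,360:]=0
b=max(blobs(red,20),key=lambda t:t[1]); print(b[1],b[2])
E
python3 dot.py w5
```

```text
14.3 [480.2 -83.4 124.5] yaw -13.7 q [-0.41 -0.05  2.03  0.    1.16  1.4 ] F [-0.3  0.2 -1. ] g 0.422
835 [319.74251497 290.54491018]
```

>>> drive_tool(
  series=[
    {"x": 0, "y": -0.9, "z": -10, "rx": 0, "ry": 0, "rz": 0, "gripper": 0.3},
    {"x": 0, "y": -0.9, "z": -20, "rx": 0, "ry": 0, "rz": 0, "gripper": 0.3},
    {"x": 0, "y": -0.9, "z": -30, "rx": 0, "ry": 0, "rz": 0, "gripper": 0.3},
    {"x": 0, "y": -0.9, "z": -40, "rx": 0, "ry": 0, "rz": 0, "gripper": 0.3},
    {"x": 0, "y": -0.9, "z": -50, "rx": 0, "ry": 0, "rz": 0, "gripper": 0.3},
    {"x": 0, "y": -0.9, "z": -60, "rx": 0, "ry": 0, "rz": 0, "gripper": 0.3},
    {"x": 0, "y": -0.9, "z": -68, "rx": 0, "ry": 0, "rz": 0, "gripper": 0.3},
    {"x": 0, "y": -0.9, "z": -73, "rx": 0, "ry": 0, "rz": 0, "gripper": 0.3},
    {"x": 0, "y": -0.9, "z": -73, "rx": 0, "ry": 0, "rz": 0, "gripper": 0.3},
  ],
)

```text
time: 15.2
tcp_pos: [480.0, -84.3, 51.0]
tcp_rot: [-0.001, 0.993, -0.119, -0.001]
force: [-0.2, 0.1, -0.2]
grip_width: 0.425
```

>>> drive_tool(
  series=[
    {"x": 0, "y": 0, "z": 0, "rx": 0, "ry": 0, "rz": 0, "gripper": 0.7},
    {"x": 0, "y": 0, "z": 0, "rx": 0, "ry": 0, "rz": 0, "gripper": 0.7},
    {"x": 0, "y": 0, "z": 0, "rx": 0, "ry": 0, "rz": 0, "gripper": 0.7},
    {"x": 0, "y": 0, "z": 20, "rx": 0, "ry": 0, "rz": 0, "gripper": 0.7},
    {"x": 0, "y": 0, "z": 60, "rx": 0, "ry": 0, "rz": 0, "gripper": 0.7},
    {"x": 0, "y": 0, "z": 100, "rx": 0, "ry": 0, "rz": 0, "gripper": 0.7},
    {"x": -10, "y": 35, "z": 130, "rx": 0, "ry": 0, "rz": 7, "gripper": 1},
    {"x": -20, "y": 80, "z": 150, "rx": 0, "ry": 0, "rz": 7, "gripper": 1},
    {"x": -30, "y": 128, "z": 150, "rx": 0, "ry": 0, "rz": 7, "gripper": 1},
    {"x": -30, "y": 177, "z": 150, "rx": 0, "ry": 0, "rz": 7, "gripper": 1},
    {"x": -30, "y": 226, "z": 150, "rx": 0, "ry": 0, "rz": 7, "gripper": 1},
    {"x": -30, "y": 275, "z": 150, "rx": 0, "ry": 0, "rz": 7, "gripper": 1},
    {"x": -30, "y": 324, "z": 150, "rx": 0, "ry": 0, "rz": 7, "gripper": 1},
    {"x": -30, "y": 373, "z": 150, "rx": 0, "ry": 0, "rz": 7, "gripper": 1},
    {"x": -26, "y": 422, "z": 150, "rx": 0, "ry": 0, "rz": 7, "gripper": 1},
    {"x": -15, "y": 470, "z": 150, "rx": 0, "ry": 0, "rz": 7, "gripper": 1},
    {"x": -3.7, "y": 496.3, "z": 130, "rx": 0, "ry": 0, "rz": 7, "gripper": 1},
    {"x": -3.7, "y": 496.3, "z": 110, "rx": 0, "ry": 0, "rz": 7, "gripper": 1},
    {"x": -3.7, "y": 496.3, "z": 110, "rx": 0, "ry": 0, "rz": 7, "gripper": 1},
  ],
)

```text
time: 17.1
tcp_pos: [474.3, 411.7, 157.5]
tcp_rot: [0.001, 0.998, -0.058, -0.003]
force: [-0.2, 0.1, -0.5]
grip_width: 1.002
```

```bash
python3 - <<'E'
from h import *
C,im=shot('w6'); t=grab_frame("top")[:,:,::-1]
o=np.zeros((600,800,3),np.uint8); o[:375]=cv2.resize(im[:300],(800,375)); o[375:,:187]=cv2.resize(t[205:325,330:430],(187,225),interpolation=cv2.INTER_CUBIC)
sc=grab_frame("scene")[:,:,::-1]; o[375:,200:500]=cv2.resize(sc[200:290,300:420],(300,225),interpolation=cv2.INTER_CUBIC); o[375:,505:]=cv2.resize(sc[250:418,180:400],(295,225),interpolation=cv2.INTER_CUBIC)
cv2.imwrite("pics/w6c.png",o)
hsv=cv2.cvtColor(im,cv2.COLOR_BGR2HSV)
red=((hsv[...,0]<8)|(hsv[...,0]>172))&(hsv[...,1]>150)&(hsv[...,2]>70)
for m,a,c in blobs(red,60): print(a,c.round(1),ray(C,c,16).round(1))
E
```

```text
17.15 [475.3 411.6 159.4] yaw -6.7 q [0.53 0.24 1.65 0.   1.26 2.22] F [-1.   0.2 -0.1] g 1.002
113 [105.6  97.1] [[607.2 580.3]]
256 [319.2 223.7] [[476.4 412.4]]
```

View pics/w6c.png

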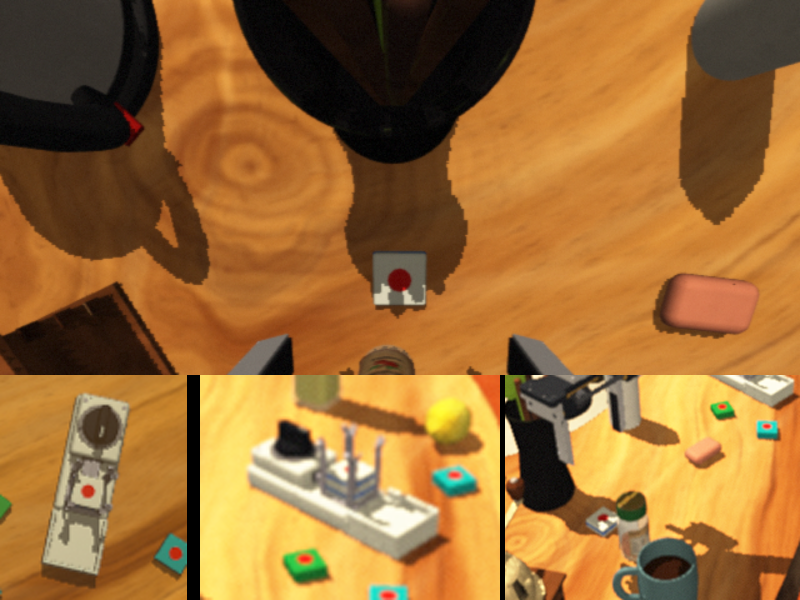

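Two tablets are stacked flat and square. A's dot is at wrist pixel (319,224), giving (476.4, 412.4). The vase's front is at x≈565 and the jar's edge at x≈419, so I use a smaller 4° tilt.

>>> drive_tool(
  series=[
    {"x": 1, "y": 0.6, "z": -30, "rx": -0.5, "ry": -4, "rz": 0, "gripper": 1},
    {"x": 1, "y": 0.6, "z": -70, "rx": -0.5, "ry": -4, "rz": 0, "gripper": 1},
    {"x": 1, "y": 0.6, "z": -105, "rx": -0.5, "ry": -4, "rz": 0, "gripper": 1},
    {"x": 1, "y": 0.6, "z": -130, "rx": -0.5, "ry": -4, "rz": 0, "gripper": 1},
    {"x": 1, "y": 0.6, "z": -145, "rx": -0.5, "ry": -4, "rz": 0, "gripper": 1},
    {"x": 1, "y": 0.6, "z": -155, "rx": -0.5, "ry": -4, "rz": 0, "gripper": 1},
    {"x": 1, "y": 0.6, "z": -155, "rx": -0.5, "ry": -4, "rz": 0, "gripper": 0.3},
    {"x": 1, "y": 0.6, "z": -155, "rx": -0.5, "ry": -4, "rz": 0, "gripper": 0.3},
    {"x": 1, "y": 0.6, "z": -155, "rx": -0.5, "ry": -4, "rz": 0, "gripper": 0.3},
    {"x": 1, "y": 0.6, "z": -155, "rx": -0.5, "ry": -4, "rz": 0, "gripper": 0.3},
    {"x": 1, "y": 0.6, "z": -155, "rx": -0.5, "ry": -4, "rz": 0, "gripper": 0.3},
    {"x": 1, "y": 0.6, "z": -155, "rx": -0.5, "ry": -4, "rz": 0, "gripper": 0.3},
    {"x": 1, "y": 0.6, "z": -155, "rx": -0.5, "ry": -4, "rz": 0, "gripper": 0.3},
    {"x": 1, "y": 0.6, "z": -155, "rx": -0.5, "ry": -4, "rz": 0, "gripper": 0.3},
  ],
)

```text
time: 18.65
tcp_pos: [477.7, 412.5, 7.2]
tcp_rot: [0.001, 0.998, -0.059, 0.035]
force: [-0.8, -0.8, 0.2]
grip_width: 0.42
```

>>> drive_tool(
  series=[
    {"x": 0, "y": 0, "z": 25, "rx": 0, "ry": 0, "rz": 0, "gripper": 0.3},
    {"x": -4, "y": -40, "z": 25, "rx": 0, "ry": 0, "rz": 0, "gripper": 0.3},
    {"x": -7, "y": -82, "z": 15, "rx": 0, "ry": 0, "rz": 0, "gripper": 0.3},
    {"x": -7, "y": -82, "z": 5, "rx": 0, "ry": 0, "rz": 0, "gripper": 0.3},
    {"x": -7, "y": -82, "z": 0.5, "rx": 0, "ry": 0, "rz": 0, "gripper": 0.3},
    {"x": -7, "y": -82, "z": 0.5, "rx": 0, "ry": 0, "rz": 0, "gripper": 0.3},
    {"x": -7, "y": -82, "z": 0.5, "rx": 0, "ry": 0, "rz": 0, "gripper": 0.6},
    {"x": -7, "y": -82, "z": 0.5, "rx": 0, "ry": 0, "rz": 0, "gripper": 0.6},
    {"x": -8.2, "y": -81.9, "z": 0, "rx": 0.5, "ry": 4, "rz": 0, "gripper": 0.6},
    {"x": -8.2, "y": -81.9, "z": -3, "rx": 0.5, "ry": 4, "rz": 0, "gripper": 0.6},
    {"x": -8.2, "y": -81.9, "z": -3, "rx": 0.5, "ry": 4, "rz": 0, "gripper": 0.6},
    {"x": -8.2, "y": -81.9, "z": -3, "rx": 0.5, "ry": 4, "rz": 0, "gripper": 0.3},
    {"x": -8.2, "y": -81.9, "z": -3, "rx": 0.5, "ry": 4, "rz": 0, "gripper": 0.3},
    {"x": -8.2, "y": -81.9, "z": -3, "rx": 0.5, "ry": 4, "rz": 0, "gripper": 0.3},
    {"x": -8.2, "y": -81.9, "z": -3, "rx": 0.5, "ry": 4, "rz": 0, "gripper": 0.3},
    {"x": -8.2, "y": -81.9, "z": -3, "rx": 0.5, "ry": 4, "rz": 0, "gripper": 0.3},
  ],
)

```text
time: 20.25
tcp_pos: [469.4, 330.6, 4.2]
tcp_rot: [-0.001, 0.998, -0.059, -0.0]
force: [-0.7, 1.2, -1.0]
grip_width: 0.427
```

>>> drive_tool(
  series=[
    {"x": 0, "y": 0, "z": 40, "rx": 0, "ry": 0, "rz": 0, "gripper": 0.3},
    {"x": 0, "y": -20, "z": 84, "rx": 0, "ry": 0, "rz": 0, "gripper": 0.3},
    {"x": 0, "y": -50, "z": 122, "rx": 0, "ry": 0, "rz": -3, "gripper": 0.3},
    {"x": 0, "y": -94, "z": 145, "rx": 0, "ry": 0, "rz": -7, "gripper": 0.3},
    {"x": 0, "y": -142, "z": 150, "rx": 0, "ry": 0, "rz": -7, "gripper": 0.3},
    {"x": 0, "y": -190, "z": 150, "rx": 0, "ry": 0, "rz": -7, "gripper": 0.3},
    {"x": 2, "y": -238, "z": 150, "rx": 0, "ry": 0, "rz": -7, "gripper": 0.3},
    {"x": 4, "y": -286, "z": 150, "rx": 0, "ry": 0, "rz": -7, "gripper": 0.3},
    {"x": 6, "y": -334, "z": 150, "rx": 0, "ry": 0, "rz": -7, "gripper": 0.3},
    {"x": 9, "y": -380, "z": 145, "rx": 0, "ry": 0, "rz": -7, "gripper": 0.3},
    {"x": 10.8, "y": -415, "z": 135, "rx": 0, "ry": 0, "rz": -7, "gripper": 0.3},
    {"x": 10.8, "y": -415, "z": 130, "rx": 0, "ry": 0, "rz": -7, "gripper": 0.3},
    {"x": 10.8, "y": -415, "z": 130, "rx": 0, "ry": 0, "rz": -7, "gripper": 0.3},
    {"x": 10.8, "y": -415, "z": 130, "rx": 0, "ry": 0, "rz": -7, "gripper": 0.3},
  ],
)

```text
time: 21.65
tcp_pos: [480.0, -83.5, 134.1]
tcp_rot: [-0.001, 0.993, -0.119, -0.0]
force: [-0.6, -0.3, 0.5]
grip_width: 0.423
```

```bash
python3 dot.py w7
```

```text
21.7 [480.3 -83.3 134.3] yaw -13.6 q [-0.41 -0.06  2.02  0.    1.18  1.4 ] F [0.2 0.2 0. ] g 0.422
836 [319.71650718 290.78827751]
```

>>> drive_tool(
  series=[
    {"x": 0, "y": -0.9, "z": -10, "rx": 0, "ry": 0, "rz": 0, "gripper": 0.3},
    {"x": 0, "y": -0.9, "z": -20, "rx": 0, "ry": 0, "rz": 0, "gripper": 0.3},
    {"x": 0, "y": -0.9, "z": -30, "rx": 0, "ry": 0, "rz": 0, "gripper": 0.3},
    {"x": 0, "y": -0.9, "z": -40, "rx": 0, "ry": 0, "rz": 0, "gripper": 0.3},
    {"x": 0, "y": -0.9, "z": -50, "rx": 0, "ry": 0, "rz": 0, "gripper": 0.3},
    {"x": 0, "y": -0.9, "z": -60, "rx": 0, "ry": 0, "rz": 0, "gripper": 0.3},
    {"x": 0, "y": -0.9, "z": -67, "rx": 0, "ry": 0, "rz": 0, "gripper": 0.3},
    {"x": 0, "y": -0.9, "z": -67, "rx": 0, "ry": 0, "rz": 0, "gripper": 0.3},
    {"x": 0, "y": -0.9, "z": -67, "rx": 0, "ry": 0, "rz": 0, "gripper": 0.3},
  ],
)

```text
time: 22.6
tcp_pos: [480.3, -84.3, 67.2]
tcp_rot: [-0.001, 0.993, -0.119, -0.0]
force: [0.2, 0.3, 0.0]
grip_width: 0.422
```

>>> drive_tool(
  series=[
    {"x": 0, "y": 0, "z": 0, "rx": 0, "ry": 0, "rz": 0, "gripper": 0.7},
    {"x": 0, "y": 0, "z": 0, "rx": 0, "ry": 0, "rz": 0, "gripper": 0.7},
    {"x": 0, "y": 0, "z": 0, "rx": 0, "ry": 0, "rz": 0, "gripper": 0.7},
    {"x": 0, "y": 0, "z": 20, "rx": 0, "ry": 0, "rz": 0, "gripper": 0.7},
    {"x": 0, "y": 0, "z": 55, "rx": 0, "ry": 0, "rz": 0, "gripper": 0.7},
    {"x": 0, "y": 0, "z": 90, "rx": 0, "ry": 0, "rz": 8, "gripper": 0.7},
    {"x": 40, "y": -10, "z": 90, "rx": 0, "ry": 0, "rz": 16, "gripper": 0.7},
    {"x": 85.5, "y": -20.9, "z": 90, "rx": 0, "ry": 0, "rz": 24, "gripper": 0.7},
    {"x": 85.5, "y": -20.9, "z": 90, "rx": 0, "ry": 0, "rz": 32, "gripper": 0.6},
    {"x": 85.5, "y": -20.9, "z": 90, "rx": 0, "ry": 0, "rz": 40, "gripper": 0.6},
    {"x": 85.5, "y": -20.9, "z": 90, "rx": 0, "ry": 0, "rz": 48, "gripper": 0.6},
    {"x": 85.5, "y": -20.9, "z": 90, "rx": 0, "ry": 0, "rz": 56, "gripper": 0.6},
    {"x": 85.5, "y": -20.9, "z": 90, "rx": 0, "ry": 0, "rz": 64, "gripper": 0.6},
    {"x": 85.5, "y": -20.9, "z": 90, "rx": 0, "ry": 0, "rz": 72, "gripper": 0.6},
    {"x": 85.5, "y": -20.9, "z": 90, "rx": 0, "ry": 0, "rz": 80, "gripper": 0.6},
    {"x": 85.5, "y": -20.9, "z": 90, "rx": 0, "ry": 0, "rz": 88, "gripper": 0.6},
    {"x": 85.5, "y": -20.9, "z": 90, "rx": 0, "ry": 0, "rz": 96, "gripper": 0.6},
    {"x": 85.5, "y": -20.9, "z": 90, "rx": 0, "ry": 0, "rz": 104, "gripper": 0.6},
    {"x": 85.5, "y": -20.9, "z": 90, "rx": 0, "ry": 0, "rz": 112, "gripper": 0.6},
    {"x": 85.5, "y": -20.9, "z": 90, "rx": 0, "ry": 0, "rz": 112, "gripper": 0.6},
  ],
)

```text
time: 24.6
tcp_pos: [565.8, -105.2, 157.3]
tcp_rot: [-0.0, 0.654, 0.757, -0.001]
force: [-0.2, 0.1, -1.0]
grip_width: 0.601
```

>>> drive_tool(
  series=[
    {"x": 0, "y": 0, "z": 0, "rx": 0, "ry": 0, "rz": 8, "gripper": 0.6},
    {"x": 0, "y": 0, "z": 0, "rx": 0, "ry": 0, "rz": 16, "gripper": 0.6},
    {"x": 0, "y": 0, "z": 0, "rx": 0, "ry": 0, "rz": 24, "gripper": 0.6},
    {"x": 0, "y": 0, "z": 0, "rx": 0, "ry": 0, "rz": 32, "gripper": 0.6},
    {"x": 0, "y": 0, "z": 0, "rx": 0, "ry": 0, "rz": 40, "gripper": 0.6},
    {"x": 0, "y": 0, "z": 0, "rx": 0, "ry": 0, "rz": 48, "gripper": 0.6},
    {"x": 0, "y": 0, "z": 0, "rx": 0, "ry": 0, "rz": 56, "gripper": 0.6},
    {"x": 0, "y": 0, "z": 0, "rx": 0, "ry": 0, "rz": 64, "gripper": 0.6},
    {"x": 0, "y": 0, "z": 0, "rx": 0, "ry": 0, "rz": 68, "gripper": 0.6},
    {"x": 0, "y": 0, "z": 0, "rx": 0, "ry": 0, "rz": 68, "gripper": 0.6},
    {"x": 0, "y": 0, "z": 0, "rx": 0, "ry": 0, "rz": 68, "gripper": 0.6},
  ],
)

```text
time: 25.7
tcp_pos: [565.8, -105.2, 157.3]
tcp_rot: [0.0, 0.12, 0.993, -0.001]
force: [0.2, -0.4, 0.5]
grip_width: 0.603
```

```bash
python3 - <<'E'
from h import *
C,im=shot('w8'); t=grab_frame("top")[:,:,::-1]
o=np.zeros((600,800,3),np.uint8); o[:375,:500]=cv2.resize(im[:360],(500,375)) [:375]; o[375:,:187]=cv2.resize(t[205:325,330:430],(187,225),interpolation=cv2.INTER_CUBIC)
sc=grab_frame("scene")[:,:,::-1]; o[375:,200:500]=cv2.resize(sc[200:290,300:420],(300,225),interpolation=cv2.INTER_CUBIC); o[375:,505:]=cv2.resize(sc[250:418,180:400],(295,225),interpolation=cv2.INTER_CUBIC)
cv2.imwrite("pics/w8c.png",o)
E
```

```text
25.75 [ 565.8 -105.2  157.3] yaw 166.2 q [-0.38  0.12  1.79 -0.    1.23 -1.71] F [-0.7  0.1 -0.8] g 0.601
```

View pics/w8c.png

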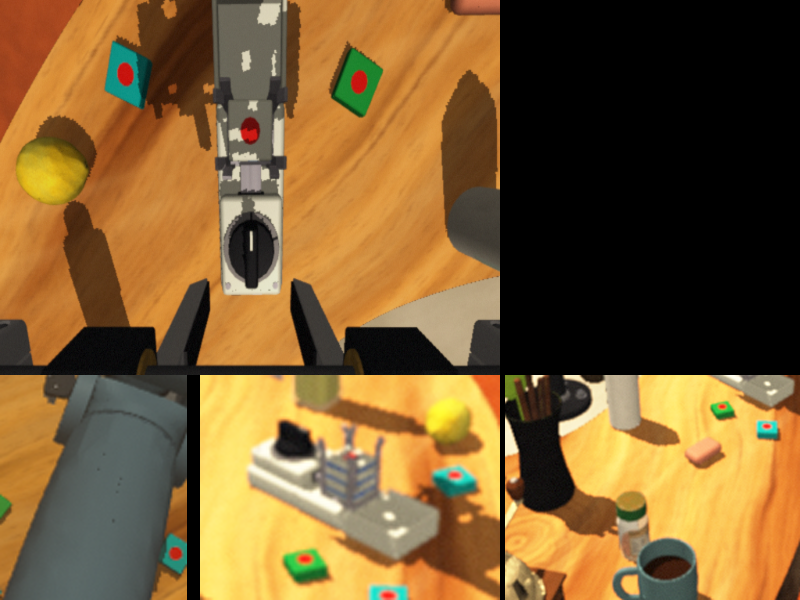

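The stack of three is flat and square. The knob is centred between the jaws laterally, so I go down and grip.

>>> drive_tool(
  series=[
    {"x": 0, "y": 0, "z": -30, "rx": 0, "ry": 0, "rz": 0, "gripper": 0.5},
    {"x": 0, "y": 0, "z": -60, "rx": 0, "ry": 0, "rz": 0, "gripper": 0.5},
    {"x": 0, "y": 0, "z": -78, "rx": 0, "ry": 0, "rz": 0, "gripper": 0.5},
    {"x": 0, "y": 0, "z": -87, "rx": 0, "ry": 0, "rz": 0, "gripper": 0.5},
    {"x": 0, "y": 0, "z": -89.5, "rx": 0, "ry": 0, "rz": 0, "gripper": 0.5},
    {"x": 0, "y": 0, "z": -89.5, "rx": 0, "ry": 0, "rz": 0, "gripper": 0},
    {"x": 0, "y": 0, "z": -89.5, "rx": 0, "ry": 0, "rz": 0, "gripper": 0},
    {"x": 0, "y": 0, "z": -89.5, "rx": 0, "ry": 0, "rz": 0, "gripper": 0},
    {"x": 0, "y": 0, "z": -89.5, "rx": 0, "ry": 0, "rz": 0, "gripper": 0},
    {"x": 0, "y": 0, "z": -89.5, "rx": 0, "ry": 0, "rz": 0, "gripper": 0},
    {"x": 0, "y": 0, "z": -89.5, "rx": 0, "ry": 0, "rz": 0, "gripper": 0},
    {"x": 0, "y": 0, "z": -89.5, "rx": 0, "ry": 0, "rz": 0, "gripper": 0},
  ],
)

```text
time: 27.05
tcp_pos: [566.5, -104.3, 68.4]
tcp_rot: [0.001, 0.12, 0.993, -0.0]
force: [2.4, 4.5, 3.5]
grip_width: 0.141
```

>>> drive_tool(
  series=[
    {"x": 0, "y": 0, "z": 0, "rx": 0, "ry": 0, "rz": -5, "gripper": 0},
    {"x": 0, "y": 0, "z": 0, "rx": 0, "ry": 0, "rz": -10, "gripper": 0},
    {"x": 0, "y": 0, "z": 0, "rx": 0, "ry": 0, "rz": -15, "gripper": 0},
    {"x": 0, "y": 0, "z": 0, "rx": 0, "ry": 0, "rz": -20, "gripper": 0},
    {"x": 0, "y": 0, "z": 0, "rx": 0, "ry": 0, "rz": -25, "gripper": 0},
    {"x": 0, "y": 0, "z": 0, "rx": 0, "ry": 0, "rz": -30, "gripper": 0},
    {"x": 0, "y": 0, "z": 0, "rx": 0, "ry": 0, "rz": -35, "gripper": 0},
    {"x": 0, "y": 0, "z": 0, "rx": 0, "ry": 0, "rz": -40, "gripper": 0},
    {"x": 0, "y": 0, "z": 0, "rx": 0, "ry": 0, "rz": -45, "gripper": 0},
    {"x": 0, "y": 0, "z": 0, "rx": 0, "ry": 0, "rz": -50, "gripper": 0},
    {"x": 0, "y": 0, "z": 0, "rx": 0, "ry": 0, "rz": -55, "gripper": 0},
    {"x": 0, "y": 0, "z": 0, "rx": 0, "ry": 0, "rz": -60, "gripper": 0},
    {"x": 0, "y": 0, "z": 0, "rx": 0, "ry": 0, "rz": -65, "gripper": 0},
    {"x": 0, "y": 0, "z": 0, "rx": 0, "ry": 0, "rz": -69, "gripper": 0},
    {"x": 0, "y": 0, "z": 0, "rx": 0, "ry": 0, "rz": -71, "gripper": 0},
    {"x": 0, "y": 0, "z": 0, "rx": 0, "ry": 0, "rz": -73, "gripper": 0},
    {"x": 0, "y": 0, "z": 0, "rx": 0, "ry": 0, "rz": -74, "gripper": 0},
    {"x": 0, "y": 0, "z": 0, "rx": 0, "ry": 0, "rz": -74, "gripper": 0},
  ],
)

```text
time: 28.85
tcp_pos: [567.3, -103.5, 68.5]
tcp_rot: [0.001, 0.693, 0.721, 0.001]
force: [5.2, 3.8, -2.6]
grip_width: 0.135
```

```bash
python3 - <<'E'
from h import *
C,im=shot('w9'); print(env.state()["torque"])
sc=grab_frame("scene")[:,:,::-1]
o=np.hstack([cv2.resize(im[:360],(400,300)),cv2.resize(sc[200:290,300:420],(400,300),interpolation=cv2.INTER_CUBIC)]); cv2.imwrite("pics/w9c.png",o)
E
```

```text
28.9 [ 567.3 -103.6   68.5] yaw 92.4 q [-0.38  0.24  1.84  0.    1.06 -0.42] F [ 4.   4.1 -1.2] g 0.137
[ 0.77734115 -0.7996752   0.45463882]
```

View pics/w9c.png

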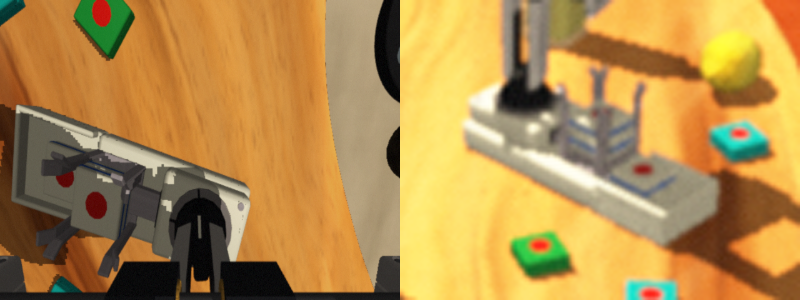

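At the stop: the tool turned 73.8° and the moment is 0.45 N m, above the spring's 0.16. One tablet lies in the tray. Now I let the knob go home under control.

>>> drive_tool(
  series=[
    {"x": -0.4, "y": -0.4, "z": 0, "rx": 0, "ry": 0, "rz": 5, "gripper": 0},
    {"x": -0.4, "y": -0.4, "z": 0, "rx": 0, "ry": 0, "rz": 10, "gripper": 0},
    {"x": -0.4, "y": -0.4, "z": 0, "rx": 0, "ry": 0, "rz": 15, "gripper": 0},
    {"x": -0.4, "y": -0.4, "z": 0, "rx": 0, "ry": 0, "rz": 20, "gripper": 0},
    {"x": -0.4, "y": -0.4, "z": 0, "rx": 0, "ry": 0, "rz": 25, "gripper": 0},
    {"x": -0.4, "y": -0.4, "z": 0, "rx": 0, "ry": 0, "rz": 30, "gripper": 0},
    {"x": -0.4, "y": -0.4, "z": 0, "rx": 0, "ry": 0, "rz": 35, "gripper": 0},
    {"x": -0.4, "y": -0.4, "z": 0, "rx": 0, "ry": 0, "rz": 40, "gripper": 0},
    {"x": -0.4, "y": -0.4, "z": 0, "rx": 0, "ry": 0, "rz": 45, "gripper": 0},
    {"x": -0.4, "y": -0.4, "z": 0, "rx": 0, "ry": 0, "rz": 50, "gripper": 0},
    {"x": -0.4, "y": -0.4, "z": 0, "rx": 0, "ry": 0, "rz": 55, "gripper": 0},
    {"x": -0.4, "y": -0.4, "z": 0, "rx": 0, "ry": 0, "rz": 60, "gripper": 0},
    {"x": -0.4, "y": -0.4, "z": 0, "rx": 0, "ry": 0, "rz": 65, "gripper": 0},
    {"x": -0.4, "y": -0.4, "z": 0, "rx": 0, "ry": 0, "rz": 70, "gripper": 0},
    {"x": -0.4, "y": -0.4, "z": 0, "rx": 0, "ry": 0, "rz": 73, "gripper": 0},
    {"x": -0.4, "y": -0.4, "z": 0, "rx": 0, "ry": 0, "rz": 73, "gripper": 0},
    {"x": -0.4, "y": -0.4, "z": 0, "rx": 0, "ry": 0, "rz": 73, "gripper": 0.5},
    {"x": -0.4, "y": -0.4, "z": 0, "rx": 0, "ry": 0, "rz": 73, "gripper": 0.5},
    {"x": -0.4, "y": -0.4, "z": 0, "rx": 0, "ry": 0, "rz": 73, "gripper": 0.5},
    {"x": -0.4, "y": -0.4, "z": 0, "rx": 0, "ry": 0, "rz": 73, "gripper": 0.5},
  ],
)

```text
time: 30.95
tcp_pos: [566.9, -104.0, 68.5]
tcp_rot: [0.001, 0.128, 0.992, 0.001]
force: [-1.0, 0.5, -0.2]
grip_width: 0.436
```

>>> drive_tool(
  series=[
    {"x": 0, "y": 0, "z": 25, "rx": 0, "ry": 0, "rz": 0, "gripper": 0.5},
    {"x": 0, "y": 0, "z": 65, "rx": 0, "ry": 0, "rz": 0, "gripper": 0.5},
    {"x": 0, "y": 0, "z": 105, "rx": 0, "ry": 0, "rz": 0, "gripper": 0.5},
    {"x": 15, "y": 0, "z": 125, "rx": 0, "ry": 0, "rz": 0, "gripper": 0.5},
    {"x": 15, "y": 0, "z": 125, "rx": 0, "ry": 0, "rz": 0, "gripper": 0.5},
    {"x": 15, "y": 0, "z": 125, "rx": 0, "ry": 0, "rz": 0, "gripper": 0.5},
  ],
)

```text
time: 31.55
tcp_pos: [581.4, -103.9, 192.6]
tcp_rot: [0.0, 0.128, 0.992, 0.001]
force: [0.0, 0.5, -1.0]
grip_width: 0.5
```

```bash
python3 - <<'E'
from h import *
C,im=shot('w10')
sc=grab_frame("scene")[:,:,::-1]
o=np.vstack([np.hstack([cv2.resize(im[:360],(400,300)),cv2.resize(sc[200:290,300:420],(400,300),interpolation=cv2.INTER_CUBIC)]),np.hstack([cv2.resize(im[:240,220:420],(400,300)),cv2.resize(sc[100:430,100:500],(400,300))])]); cv2.imwrite("pics/w10c.png",o)
E
```

```text
31.6 [ 580.6 -103.6  191.4] yaw 165.3 q [-0.37  0.12  1.73  0.    1.3  -1.69] F [ 0.2 -0.8 -0.5] g 0.499
```

View pics/w10c.png

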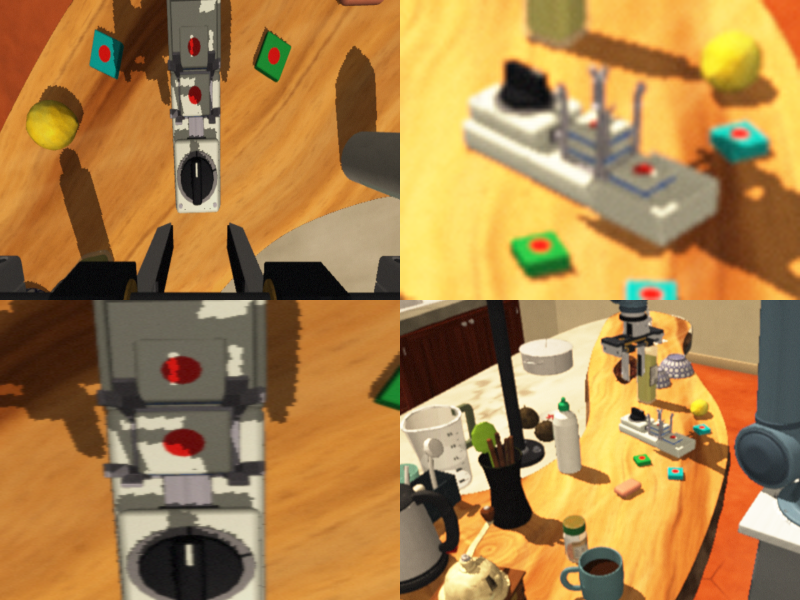

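The knob is home (bar along x), with two tablets in the magazine and one in the tray. I'll triangulate the dots to check that all the heights are flat.

```bash
python3 - <<'E'
from h import *
W,im=load("w10"); S=cam("scene"); sc=grab_frame("scene")[:,:,::-1].copy()
def P(C):
    f,cx,cy,T=C; K=np.array([[f,0,cx],[0,f,cy],[0,0,1]]); return K@np.linalg.inv(T)[:3]
def dots(im,C):
    h=cv2.cvtColor(im,cv2.COLOR_BGR2HSV); m=((h[...,0]<8)|(h[...,0]>172))&(h[...,1]>120)&(h[...,2]>60)
    r=[]
    for X in ((480.4,-84.5,62),(431.8,-72.7,38)):
        e=proj(C,X)[0]; c=[b for b in blobs(m,3) if np.hypot(*(b[2]-e))<12]; b=max(c,key=lambda t:t[1]) if c else None
        print("expect",e.round(1),"seen",None if b is None else (b[1],b[2].round(1))); r.append(None if b is None else b[2])
    return r
a=dots(im,W); b=dots(sc,S)
for p,q in zip(a,b):
    if p is not None and q is not None:
        X=cv2.triangulatePoints(P(W),P(S),p.reshape(2,1),q.reshape(2,1)); print((X[:3]/X[3]).ravel().round(1))
cv2.imwrite("pics/sc2.png",np.hstack([cv2.resize(sc[212:278,325:405],(440,363),interpolation=cv2.INTER_CUBIC),cv2.resize(im[0:120,260:380],(360,363),interpolation=cv2.INTER_CUBIC)]))
E
```

```text
expect [310.5 110.1] seen (np.int32(363), array([311.4, 113.8]))
expect [309.8  51.7] seen (np.int32(354), array([310.1,  55.6]))
expect [359.5 237.1] seen None
expect [372.7 250.8] seen (np.int32(15), array([372.3, 250.1]))
[434.1 -73.9  38.9]
```

The magazine dot is hidden behind a guide in the scene view. I'll take a second wrist view with a sideways baseline to triangulate both dots by wrist alone.

>>> drive_tool(
  series=[
    {"x": -20, "y": 40, "z": 0, "rx": 0, "ry": 0, "rz": 0, "gripper": 0.5},
    {"x": -40, "y": 85, "z": 0, "rx": 0, "ry": 0, "rz": 0, "gripper": 0.5},
    {"x": -40, "y": 120, "z": 0, "rx": 0, "ry": 0, "rz": 0, "gripper": 0.5},
    {"x": -40, "y": 120, "z": 0, "rx": 0, "ry": 0, "rz": 0, "gripper": 0.5},
    {"x": -40, "y": 120, "z": 0, "rx": 0, "ry": 0, "rz": 0, "gripper": 0.5},
    {"x": -40, "y": 120, "z": 0, "rx": 0, "ry": 0, "rz": 0, "gripper": 0.5},
  ],
)

```text
time: 32.3
tcp_pos: [540.1, 15.6, 190.2]
tcp_rot: [-0.002, 0.128, 0.992, 0.001]
force: [-0.3, -0.5, 0.1]
grip_width: 0.499
```

```bash
python3 - <<'E'
from h import *
W,im=load("w10"); V,jm=shot("w11")
def P(C):
    f,cx,cy,T=C; K=np.array([[f,0,cx],[0,f,cy],[0,0,1]]); return K@np.linalg.inv(T)[:3]
def dots(im,C):
    h=cv2.cvtColor(im,cv2.COLOR_BGR2HSV); m=((h[...,0]<8)|(h[...,0]>172))&(h[...,1]>120)&(h[...,2]>60)
    r=[]
    for X in ((480.4,-84.5,62),(433,-73,38),(468.9,40.9,16),(403,-204,16)):
        e=proj(C,X)[0]; c=[b for b in blobs(m,30) if np.hypot(*(b[2]-e))<15]
        if not c: r.append(None); continue
        b=max(c,key=lambda t:t[1]); k=cv2.findContours(b[0].astype(np.uint8),0,1)[0][0]
        g=ray(C,k[:,0],X[2]).astype(np.float32); el=cv2.fitEllipse(g)
        print("exp",e.round(1),"px",b[1],b[2].round(1),"floor ellipse",np.round(el[1],1),round(el[2])); r.append(b[2])
    return r
a=dots(im,W); b=dots(jm,V)
for p,q in zip(a,b):
    if p is not None and q is not None:
        X=cv2.triangulatePoints(P(W),P(V),p.reshape(2,1),q.reshape(2,1)); print((X[:3]/X[3]).ravel().round(1))
E
```

```text
32.35 [540.3  15.4 190.4] yaw 165.2 q [-0.18  0.    1.85  0.    1.29 -1.5 ] F [-0.3  0.2  0.6] g 0.501
exp [310.5 110.1] px 363 [311.4 113.8] floor ellipse [16.8 16.8] 110
exp [309.8  53.3] px 354 [310.1  55.6] floor ellipse [16.7 17. ] 177
exp [438.5  66.5] px 285 [438.   66.6] floor ellipse [16.  16.5] 78
exp [165.8  64.3] px 304 [166.9  63.9] floor ellipse [16.6 16.8] 22
exp [191.1 195.4] px 314 [192.5 198.5] floor ellipse [16.7 17. ] 40
exp [194.6 138.4] px 302 [195.3 140.4] floor ellipse [16.7 16.9] 52
exp [325.2 145.3] px 241 [325.  145.3] floor ellipse [15.9 16.1] 67
exp [ 64.6 143.7] px 259 [ 65.7 143.3] floor ellipse [16.3 16.7] 178
[483.3 -84.5  61.3]
[434.7 -73.2  37.3]
[468.9  40.6  15.4]
[ 402.9 -203.    15.8]
```

Heights are 61.3 and 37.3 mm, against an expected 62 and 38. The reference look-alikes read 15.4 to 15.8 (true 16), and all dots are round when projected flat, so everything lies flat.

```bash
python3 -c "
from plant import hand_in; print(hand_in())"
```

```text
the job is handed in; nothing more can be done
None
```

The job is done and handed in at 32.4 s of the 72 s allowed. All three tablets were stacked in the magazine. The knob was turned once clockwise to its stop and brought home in the grip, then released about 1° short so the spring finished the return.

**Stop:** the tool turned 73.8° and felt 0.45 N m, more than the spring's 0.16 N m, so the knob was against its stop.

**After release:**
- The pictures show the knob bar back along its rest line, one tablet in the tray and two in the magazine.
- Two wrist views put the tablet tops at 61.3 mm (magazine, expected 62) and 37.3 mm (tray, expected 38). Their dots fit flat circles, so they lie flat.
- The last pictures show the bottles, vase, lemon, soap and spice jar standing. I checked this by eye and did not measure it. I did not touch the green and turquoise look-alikes.

**Checks that fell short:**
- In the scene view the magazine's dot was not found, probably hidden by a guide, so its height comes from the wrist views only.
- I wanted one last enlarged picture, but the 12-picture limit had been reached.
- The magazine dot came out about 3 mm further in x than my earlier magazine estimate. The tray dot sits 50 mm from it, which matches the feed bar's travel.

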